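Take up a step block in the bench caliper at measuring force

TASK

Measure the aluminium step block with the bench caliper: stand the block on the caliper's rest plate, step uppermost, and let go of it; then slide the jaw shut so that the two jaw faces close on the upper step, until the block is bedded against the fixed anvil and the measuring force registers, with the tell-tale pressed in about half of its travel. Set the block down without dropping it, never force the feeler to its stop, leave the jaw standing there, and do not disturb the canister, the black cube or the timer.

Things in the scene. Friction and masses are not known exactly. Their poses are not given: they have to be found in the camera images.
- step_block: loose bare aluminium block, 0.19 to 0.29 kg, a T upside down, 34 mm wide (its x): foot 76 mm long (its y), 20 mm high; centred upper step nominally 52 mm long (its y), up to 60 mm height, so a 12 mm shoulder is left at either end. The step's +y and -y ends are the parallel flats to measure. Origin: centre of the underside; z up; stands upright at the start.
- gauge: bench caliper, fixed; grey cast base 96 mm (its x) by 325 mm (its y, -155 to +170 mm), 12 mm thick. The measuring axis runs along y over x = 0, 54 mm above the bench. Headstock, 74 mm tall, at y = -114 to -148 mm; from it the fixed anvil points to +y; the sliding jaw is on the +y side. Origin: on the bench under the axis; z up.
- gauge_rest (a point): point on the flat steel rest plate, 20 mm above the gauge's origin; plate 50 mm wide (x), y = -105 to +60 mm. The block's foot slides on it under anvil and feeler (undersides 45 mm above the bench). The anvil, 18 mm diameter, is set out by a different unreported amount each time: its flat face stands between y = -75 and -65 mm.
- jaw (a joint): slide of the movable jaw: 0 fully open, grows to 0.150 m as the jaw closes toward the gauge's -y. Stiff to move (about 9 N of friction, plus a little with speed) and stays where it is left. At 0 the resting feeler face is at y = +95 mm in the gauge's frame.
- jaw_grip (a point): on the upright black grip fin of the jaw, on its centre line, 92 mm above the bench: fin 14 mm thick (gauge x), 36 mm long (gauge y), 68 to 110 mm above the bench. The jaw's body below is 56 mm (x) by 38 mm (y). The fin's centre is 47 mm in +y of the resting feeler face.
- feeler_face (a point): centre of the flat 18 mm diameter face of the feeler, the sprung steel rod that projects 28 mm from the jaw toward the anvil on the measuring axis.
- feeler (a joint): tell-tale of measuring force: how far the feeler is pressed into the jaw, 0 at rest, 0.008 m at its stop; about 4 mm is right. Sprung: 1.6 N at first movement, then 0.8 N per mm. Sliding the block alone takes under 2.1 N and hardly moves it. A pin shows it at the jaw's rear: 3 mm out at rest, farther by as much as the feeler is pressed in.
- canister_1: bystander: upright canister, 41 mm diameter, 67 mm tall; origin under its centre
- filter_cube: bystander: black filter cube, 38 x 40 x 35 mm; origin under its centre
- timer: bystander: flat white timer, 62 x 68 x 18 mm; origin under its centre
Things that resemble listed ones, but are neither listed nor needed, are in the scene too. Several things have the shape of the step_block; the one meant has the colours described above.

How it is judged:
On the way:
1. the block stands upright on the rest plate between the jaws, let go, with the feeler still at rest (contact force between the fingers and step_block below 0.05 N and contact force between gauge and step_block above 0.5 N and angle between step_block's own z axis and vertical below 0.08 rad and z of step_block in the frame of gauge between 0.017 and 0.024 m and horizontal distance between step_block and gauge_rest below 0.07 m and value of joint feeler below 0.001 m), for 0.2 s.
At the end, for the whole second after the job is handed in: The block stands upright on the rest plate (within 0.06 rad), square to the measuring axis within 0.08 rad and within 10 mm of it sideways, its upper step bedded on the anvil; the feeler is pressed in between 2 and 6 mm of its 8 mm travel; block and jaw are at rest (value of joint feeler between 0.002 and 0.006 m and angle between step_block's own z axis and vertical below 0.06 rad and angle between the y axis of step_block and the y axis of gauge, either way round below 0.08 rad and x of step_block in the frame of gauge between -0.01 and 0.01 m and z of step_block in the frame of gauge between 0.017 and 0.024 m and y of step_block in the frame of gauge between -0.053 and -0.035 m and linear speed of step_block below 0.01 m/s and velocity of joint jaw between -0.002 and 0.002 m/s); the robot touches nothing.
It fails at once if the block was dropped (falling out of the fingers at over 0.4 m/s) (contact force between the fingers and step_block below 0.05 N and linear speed of step_block above 0.4 m/s).
It fails at once if the feeler was driven to its stop (value of joint feeler above 0.0079 m).
It fails at once if the canister was disturbed (over 20 mm) (distance of canister_1 from where it was at the start of the episode above 0.02 m).
It fails at once if the black cube was disturbed (over 20 mm) (distance of filter_cube from where it was at the start of the episode above 0.02 m).
It fails at once if the timer was disturbed (over 20 mm) (distance of timer from where it was at the start of the episode above 0.02 m).
It also fails if it takes over 64 s, if anything falls off the work surface, if the arm or the gripper's body presses on something with over 40 N, if the wrist force passes 120 N, or if a joint passes its speed limit or range.

ROBOT

A 7-joint arm with a two-finger parallel gripper is mounted at the origin on a cart in front of the work surface, level with it; the furniture and walls round the work are solid. World frame = base frame: x ahead of the robot, y to its left, z up, the work surface at z = 0. Lengths are in m, angles in rad, forces in N, time in s.
With the tool pointing down it reaches from about 0.425 to 0.95 m from the base axis. Payload 4.7 kg.
Tool frame: the origin (TCP) lies on the centre line of the jaws, within the pads' length; the fingertips stand robot.nose_length ahead of it and the grasp point (between the pads) lies 8 mm behind it (robot.nose_length is the distance from the TCP to the fingertips, in m); z points along the fingers, y is the line along which they close (so a half turn about z gives the same grasp; the last joint's range is limited). The gripper opens to 85 mm and grips with 20 to 120 N. Pads are 22 mm wide; open, the fingers measure 114 mm over their backs; the gripper's body (76 mm by 85 mm) begins 54 mm behind the grasp point. The pads swing forward as they close: fully open they stand 13 mm farther back than shut.
Start: joints at [-1.277, 0.469, -0.049, 1.532, 0.024, 1.141, -0.082], TCP at [0.214, 0.64, 0.215] pointing down, gripper open.
Joint ranges: [-2.59, 2.59], [-0.33, 1.99], [-1.39, 1.29], [0.1, 2.45], [-1.04, 4.18], [0.21, 1.99], [-2.66, 2.66]. Speed limits (rad/s): [2.57, 2.57, 3.14, 3.14, 3.14, 3.14, 3.14].

INTERFACE

Orientations are given as [roll, pitch, yaw] about the fixed x, y, z axes, in that order (R = Rz(yaw) Ry(pitch) Rx(roll)).
In Python, from plant import robot gives the robot as it stands. Calls block until the motion is done:
- robot.goto(position, orientation): joint-space move of the TCP to a pose.
- robot.move_straight(position, vel=0.15, attitude=None, contact_N=None): straight line of the TCP; attitude=None keeps the orientation; vel is the mean speed in m/s. With contact_N (N) it stops when the force on the tool has changed by that much, and returns True; else False.
- robot.move_joints(angles): joint-space move.
- robot.grip(opening, strength=None): opening from 0.0 (shut) to 1.0 (fully open); strength is the grip in N (None keeps the last); returns when the fingers have stopped.
- robot.sleep(seconds).
- robot.inverse_kinematics(position, orientation): joint angles nearest the present ones, or None.
- robot.sense(): the state.
- robot.grab_frame(name): name is "side" or "top"; returns a dict with "image" (480x640x3 uint8, red, green, blue), "range_z" (480x640 float32, m along the optical axis (not along the pixel's ray), 0 where there is no reading), "fx", "fy", "cx", "cy" (pixels), "R" (3x3) and "t" (3): a world point X has camera coordinates R X + t. Camera axes: x right, y down, z forward; pixel columns grow to the right and rows downward; lengths in m; the calibration is good to about 2 mm. A picture is of the moment at which its call begins.
A pose or a line that the arm cannot do raises robot.IKError and nothing moves.
- robot.close_job(): hands the job in; it is judged then, once.
The state is a dict: "t": time; "joint_pos": joint angles; "joint_velocities": joint speeds; "effort": joint torques, N m; "tcp_pos": TCP position; "tcp_rot": TCP orientation; "wrist_force": force on the tool from outside, world axes, zero at the start; "torque": the same for the moment, N m; "opening": opening from 0.0 (shut) to 1.0 (fully open); "gripper_force": force on a finger pad.
Only numpy, scipy, OpenCV 4.12 (cv2) and the standard library are available. Lean on these libraries where they do the work, as an engineer would, in place of code of your own. Each camera call takes 0.05 s, during which the arm holds its last target. There are 200 camera calls.

## Working session

There is one attempt and no reset: what is moved stays moved. The work goes in short steps, each a Python script; the robot and the scene stay as the last script left them, time stands still between calls to the robot, and variables do not carry over. Pictures are saved under pics/ and viewed, at most 10 in all, crops included, and the job is handed in when it is done.

```bash
ls; mkdir -p pics; cat > h.py <<'E'
import numpy as np, cv2
from plant import robot
def snap(n):
    f=robot.grab_frame(n); np.savez('/tmp/%s.npz'%n,**f); return f
def world(f,u,v):
    z=float(f['range_z'][int(v),int(u)]); c=np.array([(u-f['cx'])/f['fx']*z,(v-f['cy'])/f['fy']*z,z])
    return f['R'].T@(c-f['t'])
def cloud(f):
    z=f['range_z']; v,u=np.mgrid[:480,:640]
    c=np.stack([(u-f['cx'])/f['fx']*z,(v-f['cy'])/f['fy']*z,z],-1)
    return (c-f['t'])@f['R']
def pix(f,X):
    c=f['R']@np.array(X)+f['t']; return c[0]/c[2]*f['fx']+f['cx'],c[1]/c[2]*f['fy']+f['cy']
def save(f,name,box=None,k=1):
    im=f['image'][...,::-1]
    if box: im=im[box[1]:box[3],box[0]:box[2]]
    cv2.imwrite('pics/'+name,cv2.resize(im,None,fx=k,fy=k,interpolation=cv2.INTER_CUBIC))
E
python3 - <<'E'
from h import *
for n in('side','top'):
    f=snap(n); save(f,n+'0.png'); print(n,f['fx'],(-f['R'].T@f['t']).round(3),f['R'].round(2).tolist())
s=robot.sense();print(s['t'],s['tcp_pos'],s['tcp_rot'],robot.nose_length)
E
```

```text
pics
side 437.6169043911988 [0.59  0.988 0.53 ] [[-1.0, 0.03, -0.01], [0.02, 0.39, -0.92], [-0.02, -0.92, -0.39]]
top 550.995774913141 [ 0.419 -0.054  1.375] [[0.02, -1.0, -0.0], [-1.0, -0.02, -0.09], [0.09, 0.0, -1.0]]
0.1 [0.21393486 0.63963187 0.21359916] [-3.13988721e+00  3.77009620e-05  2.81882899e+00] 0.011
```

View pics/top0.png

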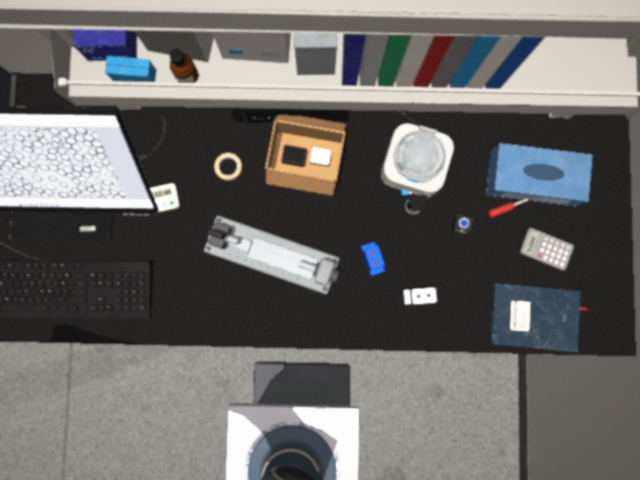

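View pics/side0.png

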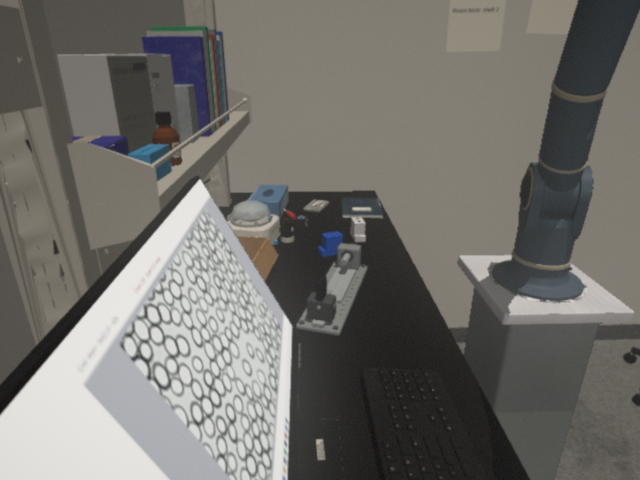

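The blocks that could be confused are the blue one at (373,258), the white/grey one at (420,296) and the items in the carton at (295,156) and (320,156). I'll check them in close crops.

```bash
python3 - <<'E'
from h import *
f=dict(np.load('/tmp/top.npz')); g=dict(np.load('/tmp/side.npz'))
im=f['image'][...,::-1]
a=cv2.resize(im[105:315,200:480],(800,600),interpolation=cv2.INTER_CUBIC)
cv2.imwrite('pics/c1.png',a)
save(g,'c2.png',(220,180,400,340),4.4)
for p in [(295,156),(320,156),(373,258),(410,297),(425,296),(463,224),(415,203),(165,197)]: print(p,world(f,*p).round(3))
E
```

```text
(295, 156) [0.765 0.01  0.029]
(320, 156) [ 0.767 -0.052  0.026]
(373, 258) [ 0.513 -0.185  0.058]
(410, 297) [ 0.422 -0.277  0.037]
(425, 296) [ 0.425 -0.31   0.058]
(463, 224) [ 0.602 -0.405  0.04 ]
(415, 203) [ 0.646 -0.282  0.069]
(165, 197) [0.656 0.332 0.019]
```

View pics/c1.png

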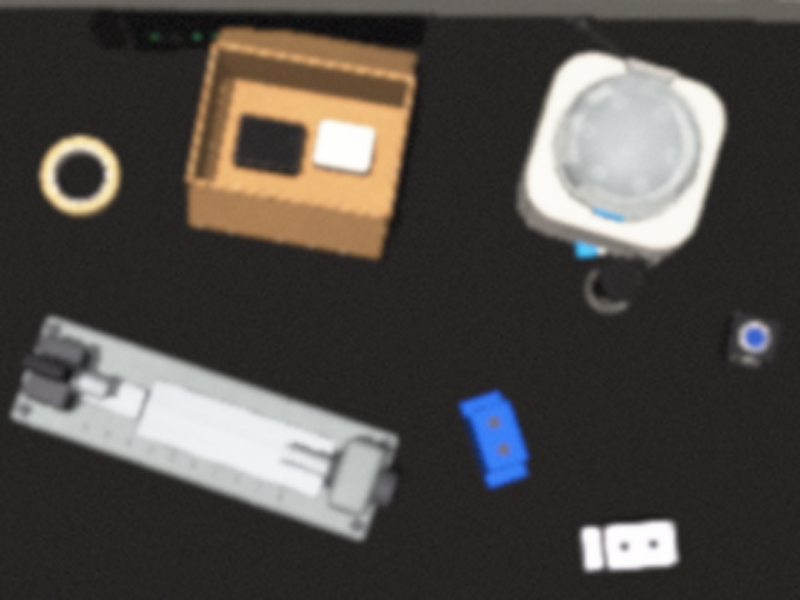

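View pics/c2.png

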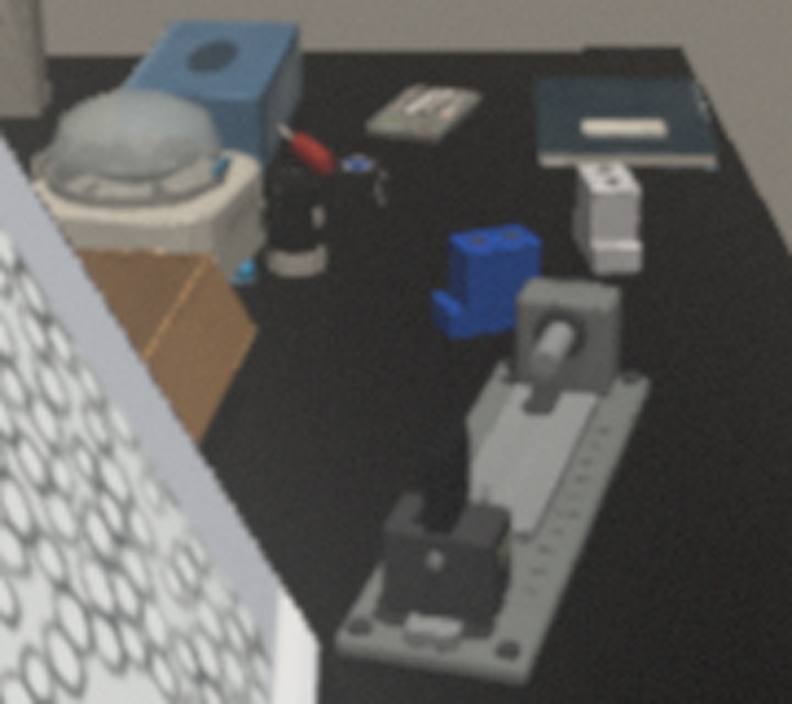

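The side crop settles it: the block with a bare-metal grey look at top-view (420,296) is the target. The blue one at (373,258) is a decoy, and the black cube with the lens (463,224) and the canister (415,203) are bystanders. Next I'll fit the poses of the gauge and the block.

```bash
python3 - <<'E'
from h import *
f=snap('top'); P=cloud(f)
def rect(box,z0,z1):
    u0,v0,u1,v1=box; q=P[v0:v1,u0:u1].reshape(-1,3); q=q[(q[:,2]>z0)&(q[:,2]<z1)]
    (c,wh,a)=cv2.minAreaRect((q[:,:2]*1000).astype(np.float32)); b=cv2.boxPoints((c,wh,a))
    e=max([b[1]-b[0],b[2]-b[1]],key=np.linalg.norm); print(box,len(q),np.round(c,1),np.round(wh,1),'long dir deg',np.degrees(np.arctan2(e[1],e[0])).round(1),'med z',np.median(q[:,2]).round(4))
G=(195,205,348,300)
rect(G,.006,.018); rect(G,.006,.2); rect(G,.085,.13); rect(G,.035,.07)
B=(395,280,445,312); 
for z in((.008,.1),(.008,.03),(.045,.1)): rect(B,*z)
print('bench z',np.median(P[310:330,300:380,2]), np.median(P[280:300,360:390,2]))
h=P[205:300,195:348,2]; 
cv2.imwrite('pics/c3.png',cv2.resize(np.hstack([cv2.applyColorMap(np.clip(h*2000,0,255).astype(np.uint8),2)]),None,fx=5,fy=5,interpolation=0))
save(f,'c4.png',(395,275,450,316),14)
E
```

```text
(195, 205, 348, 300) 2933 [526.5  61.4] [234.9 372.6] long dir deg -88.6 med z 0.0119
(195, 205, 348, 300) 5176 [526.5  61.4] [234.9 372.6] long dir deg -88.6 med z 0.0161
(195, 205, 348, 300) 115 [560.1 187.6] [35.8 16.1] long dir deg 71.7 med z 0.1081
(195, 205, 348, 300) 636 [517.6  54.2] [319.9  60.1] long dir deg 71.9 med z 0.0639
(395, 280, 445, 312) 452 [ 434.8 -304.5] [ 49.8 124.4] long dir deg -79.7 med z 0.0587
(395, 280, 445, 312) 113 [ 434.8 -304.5] [ 49.8 124.4] long dir deg -79.7 med z 0.0204
(395, 280, 445, 312) 324 [ 427.  -303.2] [33.9 52.8] long dir deg -84.1 med z 0.0602
bench z -1.4426392082652448e-05 9.061402513221449e-05
```

View pics/c4.png

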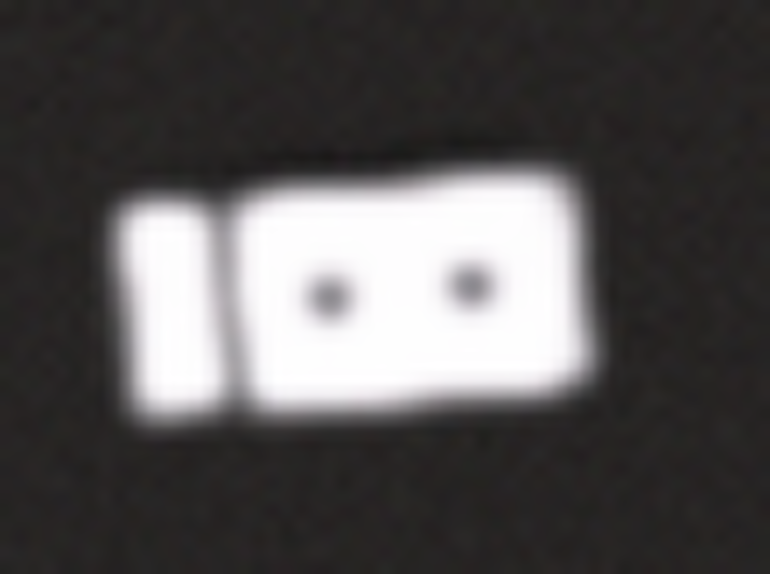

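The crop shows the whole block: foot shoulder at left (170,305), step top centre near (400,292). The depth fit gives a 34x53 mm top at (0.427,-0.303). I'll refine the gauge from its clean base mask, then pick.

```bash
python3 - <<'E'
from h import *
f=dict(np.load('/tmp/top.npz')); P=cloud(f)
m=np.zeros((480,640),np.uint8); m[205:300,195:348]=((P[205:300,195:348,2]>.006)&(P[205:300,195:348,2]<.12))
m=cv2.morphologyEx(m,cv2.MORPH_OPEN,np.ones((3,3)))
n,l,s,_=cv2.connectedComponentsWithStats(m); k=1+np.argmax(s[1:,4])
low=(l==k)&(P[...,2]<.016)
q=(P[low][:,:2]*1000).astype(np.float32); r=cv2.minAreaRect(q); print(len(q),r)
# plate: z .018-.024 
def inl(z0,z1):
    mm=((l==k)&(P[...,2]>z0)&(P[...,2]<z1)).astype(np.uint8); mm=cv2.morphologyEx(mm,cv2.MORPH_OPEN,np.ones((3,3)))
    q=(P[mm>0][:,:2]*1000).astype(np.float32); print(z0,len(q),cv2.minAreaRect(q))
inl(.018,.023); inl(.07,.08); inl(.05,.066); inl(.085,.12)
# robust estimate with frame at 71.7deg
a=np.radians(71.7); d=np.array([np.cos(a),np.sin(a)]); nx=np.array([d[1],-d[0]])
O=np.array([.5601,.1876])-.142*d; print('O',O)
Q=P[l==k]; y=(Q[:,:2]-O)@d; x=(Q[:,:2]-O)@nx; z=Q[:,2]
lo=z<.016
for yy in np.arange(-.14,.17,.06):
    t=lo&(abs(y-yy)<.02); print(yy.round(2),'x edges',np.percentile(x[t],[1,99]).round(4))
print('y ends',np.percentile(y[lo],[.3,99.7]).round(4))
an=(abs(x)<.012)&(z>.055)&(z<.068)&(y<-.03)&(y>-.112); print('anvil y',np.sort(y[an])[-8:].round(4), 'x',np.median(x[an]))
fe=(abs(x)<.012)&(z>.055)&(z<.068)&(y>.03)&(y<.125); print('feeler y',np.sort(y[fe])[:8].round(4),'x',np.median(x[fe]))
print('IK',[robot.inverse_kinematics(p,[np.pi,0,np.radians(w)]) is not None for p,w in (([.427,-.303,.037],95.9),([.427,-.303,.2],95.9),([.506,.024,.06],71.7),([.56,.187,.09],71.7),([.52,.07,.09],71.7))])
E
```

```text
2346 ((520.3285522460938, 63.644500732421875), (328.4777526855469, 95.93618774414062), 72.08207702636719)
0.018 98 ((525.5853271484375, 68.72860717773438), (124.30793762207031, 34.579689025878906), 74.32439422607422)
0.07 224 ((477.8800964355469, -67.3674087524414), (29.48309326171875, 52.73629379272461), 80.76213836669922)
0.05 183 ((520.0875854492188, 63.297889709472656), (225.50030517578125, 18.27544403076172), 71.94818115234375)
0.085 111 ((560.10888671875, 187.61984252929688), (35.78276824951172, 16.134777069091797), 71.70103454589844)
O [0.51551307 0.05278158]
-0.14 x edges [-0.0448  0.0494]
-0.08 x edges [-0.0458  0.0491]
-0.02 x edges [-0.0462  0.0486]
0.04 x edges [-0.0464  0.0482]
0.1 x edges [-0.0464  0.0471]
0.16 x edges [-0.0474  0.0477]
y ends [-0.1481  0.1738]
anvil y [-0.0637 -0.0637 -0.0632 -0.063  -0.063  -0.062  -0.0618 -0.0613] x 0.0009251724436417157
feeler y [0.0955 0.0963 0.0963 0.0965 0.097  0.0971 0.0974 0.0981] x 2.109328246812472e-05
IK [True, True, True, True, True]
```

```bash
cat >> h.py <<'E'
A=np.radians(72.0); D=np.array([np.cos(A),np.sin(A)]); NX=np.array([D[1],-D[0]]); O=np.array([.5172,.0559])
def gw(x,y,z): return [*(O+x*NX+y*D),z]
def down(w): return [np.pi,0,w]
def st():
    s=robot.sense(); p=s['tcp_pos']; q=np.array(p[:2])-O
    print('t %.2f tcp'%s['t'],np.round(p,4),'g',(q@NX).round(4),(q@D).round(4),'F',np.round(s['wrist_force'],2),'Fy %.2f'%(np.array(s['wrist_force'][:2])@D),'open %.3f'%s['opening'],'gf',np.round(s['gripper_force'],1)); return s
E
python3 - <<'E'
from h import *
w=np.radians(95.9)
robot.goto([.427,-.303,.13],down(w)); robot.move_straight([.427,-.303,.037],vel=.1); st()
robot.grip(0,60); s=st()
c=robot.move_straight([.427,-.303,.16],vel=.12); st()
f=snap('side'); save(f,'s1.png',(300,120,420,260),5)
robot.goto(gw(0,-.028,.13),down(A)); st()
f=snap('top'); save(f,'t1.png',(195,180,445,320),3.2)
P=cloud(f)
E
```

```text
t 4.62 tcp [ 0.4274 -0.3034  0.0375] g 0.0256 -0.3695 F [-0.59  0.28  0.45] Fy 0.09 open 1.002 gf 0.0
t 5.16 tcp [ 0.4271 -0.303   0.0376] g 0.0252 -0.3692 F [-1.34  1.25  6.35] Fy 0.77 open 0.370 gf 59.2
t 6.33 tcp [ 0.4265 -0.3025  0.1593] g 0.0245 -0.3689 F [ 0.1  -0.45 -2.69] Fy -0.40 open 0.370 gf 59.7
t 7.67 tcp [0.5086 0.0279 0.1302] g 0.0005 -0.0293 F [ 0.88  0.11 -3.36] Fy 0.37 open 0.374 gf 59.7
```

View pics/s1.png

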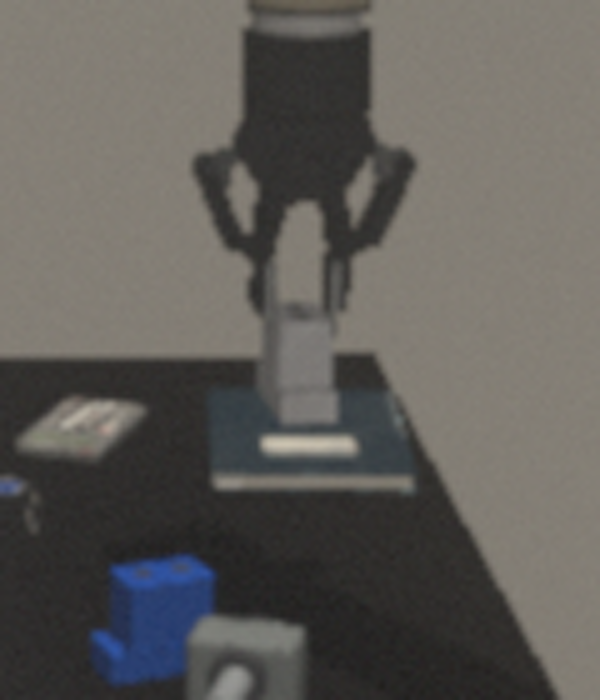

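The block is held square and upright, with its top between the pads at (300,310). Next I'll lower it with contact sensing, nudge it gently toward the anvil to bed it, and let go.

```bash
python3 - <<'E'
from h import *
robot.move_straight(gw(0,-.028,.066),vel=.08)
print(robot.move_straight(gw(0,-.028,.055),vel=.012,contact_N=4)); st()
robot.grip(.55); st(); robot.sleep(.1)
robot.grip(1.0); st()
robot.move_straight(gw(0,-.028,.15),vel=.12)
robot.goto(gw(0,.147,.16),down(A)); st()
robot.sleep(.1)
f=snap('side'); save(f,'s2.png',(280,220,400,340),5)
P=cloud(snap('top')); Q=P[205:300,195:348].reshape(-1,3); q=Q[:,:2]-O; x=q@NX; y=q@D
t=(abs(x)<.03)&(Q[:,2]>.075)&(Q[:,2]<.085)&(abs(y+.03)<.05); print(len(x[t]),cv2.minAreaRect((np.c_[x[t],y[t]]*1000).astype(np.float32)),np.median(Q[t,2]))
E
```

```text
True
t 8.97 tcp [0.5163 0.0435 0.0692] g 0.003 -0.0121 F [0.43 5.3  7.25] Fy 5.17 open 0.372 gf 95.6
t 9.27 tcp [0.5145 0.0418 0.0684] g 0.0018 -0.0142 F [-1.05 -0.03 -0.22] Fy -0.35 open 0.548 gf 0.0
t 9.83 tcp [0.5149 0.0423 0.069 ] g 0.002 -0.0136 F [ 0.4   0.26 -0.54] Fy 0.37 open 0.997 gf 0.0
t 11.40 tcp [0.5622 0.1953 0.1591] g -0.0003 0.1465 F [ 1.03 -1.04 -0.02] Fy -0.67 open 1.004 gf 0.0
160 ((-1.0644893646240234, -19.431068420410156), (78.8060073852539, 33.4778938293457), 89.68135070800781) 0.07972023910166448
```

View pics/s2.png

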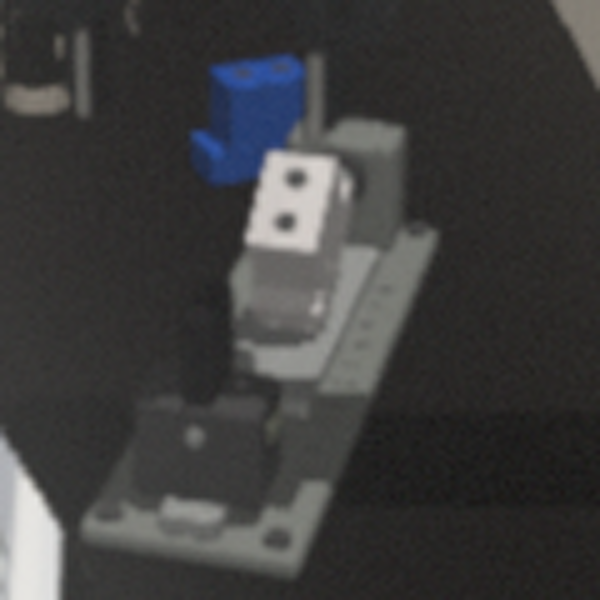

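The foot came down on the anvil during lowering and slid clear. The block now appears to stand upright on the plate, top at (295,200), away from the anvil. I'll measure its pose precisely.

```bash
python3 - <<'E'
from h import *
P=cloud(dict(np.load('/tmp/top.npz'))); q=P[...,:2]-O; x=q@NX; y=q@D; z=P[...,2]
for z0,z1 in((.076,.084),(.035,.046)):
    m=((abs(x)<.035)&(y>-.11)&(y<.07)&(z>z0)&(z<z1)).astype(np.uint8)
    m=cv2.morphologyEx(m,cv2.MORPH_OPEN,np.ones((3,3)))
    n,l,s,c=cv2.connectedComponentsWithStats(m)
    for k in range(1,n):
        mm=l==k; print(z0,s[k,4],cv2.minAreaRect((np.c_[x[mm],y[mm]]*1000).astype(np.float32)),z[mm].mean().round(4),z[mm].std().round(4), np.polyfit(y[mm],z[mm],1).round(3))
m=(abs(x)<.012)&(z>.055)&(z<.066)
print('anvil',np.sort(y[m&(y<-.04)&(y>-.115)])[-6:].round(4),'feeler',np.sort(y[m&(y>.07)])[:6].round(4))
E
```

```text
anvil [-0.0646 -0.0641 -0.0636 -0.0635 -0.0632 -0.0626] feeler [0.092  0.0922 0.0923 0.0923 0.0925 0.0937]
```

```bash
python3 - <<'E'
from h import *
f=dict(np.load('/tmp/top.npz'));save(f,'t2.png',(210,200,340,300),6)
g=dict(np.load('/tmp/side.npz'))
for n,f in(('top',f),('side',g)):
    P=cloud(f); q=P[...,:2]-O; x=q@NX; y=q@D; z=P[...,2]
    m=(abs(x)<.03)&(abs(y+.02)<.05)&(z>.074)&(z<.088)&(f['range_z']>0)
    print(n,m.sum(),cv2.minAreaRect((np.c_[x[m],y[m]]*1000).astype(np.float32)),np.percentile(y[m],[3,10,50,90,97]).round(4),np.percentile(x[m],[3,10,50,90,97]).round(4),np.linalg.lstsq(np.c_[x[m],y[m],np.ones(m.sum())],z[m],rcond=None)[0].round(3))
E
```

```text
top 214 ((-0.8737030029296875, -19.637981414794922), (79.8781967163086, 33.83143997192383), 89.55581665039062) [-0.0577 -0.0551 -0.0362  0.0161  0.0195] [-0.0174 -0.0155 -0.0017  0.0128  0.015 ] [0.01  0.057 0.082]
side 141 ((-0.5996637344360352, -17.226482391357422), (75.7517318725586, 33.27238464355469), 88.80220031738281) [-0.0484 -0.0199  0.0112  0.0181  0.0201] [-0.0167 -0.0164 -0.0039  0.0124  0.0157] [ 0.088 -0.025  0.082]
```

View pics/t2.png

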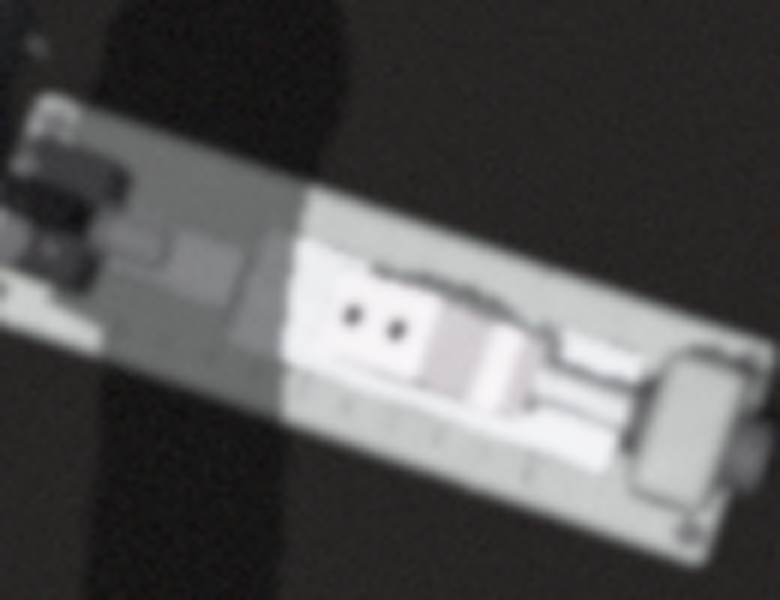

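The block is tilted: its top leans toward the jaw and the foot's -y end is propped on the anvil at (530,385). I'll profile it.

```bash
python3 - <<'E'
from h import *
for n in('top','side'):
    f=dict(np.load(f'/tmp/{n}.npz'))
    P=cloud(f); q=P[...,:2]-O; x=q@NX; y=q@D; z=P[...,2]
    print(n)
    for yy in np.arange(-.08,.05,.004):
        m=(abs(x)<.012)&(abs(y-yy)<.002)&(f['range_z']>0)&(z<.15)
        if m.sum(): print(round(yy*1000),m.sum(),(np.percentile(z[m],[10,50,90])*1000).round(0),end='; ')
    print()
E
```

```text
top
-80 16 [20. 61. 63.]; -76 17 [19. 59. 65.]; -72 15 [20. 61. 64.]; -68 16 [22. 60. 65.]; -64 21 [19. 65. 69.]; -60 18 [70. 72. 76.]; -56 16 [73. 76. 80.]; -52 16 [74. 77. 81.]; -48 17 [71. 74. 79.]; -44 17 [70. 72. 76.]; -40 20 [74. 79. 82.]; -36 18 [81. 86. 90.]; -32 19 [87. 91. 95.]; -28 20 [90. 95. 99.]; -24 21 [ 96. 102. 106.]; -20 16 [100. 104. 106.]; -16 17 [ 99. 101. 104.]; -12 17 [ 98. 101. 103.]; -8 16 [ 92.  95. 100.]; -4 15 [90. 93. 96.]; 0 17 [87. 90. 92.]; 4 17 [85. 88. 92.]; 8 14 [84. 85. 88.]; 12 18 [80. 84. 85.]; 16 13 [76. 80. 82.]; 20 11 [73. 75. 80.]; 28 12 [18. 20. 21.]; 32 15 [17. 20. 25.]; 36 15 [14. 20. 23.]; 40 15 [15. 18. 21.]; 44 17 [17. 21. 25.]; 48 14 [17. 20. 23.]; 
side
-80 2 [21. 21. 21.]; -76 1 [20. 20. 20.]; -72 1 [23. 23. 23.]; -68 1 [22. 22. 22.]; -64 1 [21. 21. 21.]; -52 2 [20. 21. 21.]; -24 7 [104. 105. 106.]; -20 12 [103. 105. 107.]; -16 19 [100. 102. 105.]; -12 15 [ 97. 100. 102.]; -8 23 [94. 96. 99.]; -4 41 [21. 45. 94.]; 0 65 [24. 44. 93.]; 4 70 [22. 42. 89.]; 8 41 [35. 62. 87.]; 12 47 [22. 69. 85.]; 16 40 [21. 74. 82.]; 20 23 [21. 76. 80.]; 24 6 [21. 21. 22.]; 28 8 [21. 22. 23.]; 32 8 [21. 22. 23.]; 36 5 [21. 21. 22.]; 40 4 [21. 22. 22.]; 44 2 [22. 22. 22.]; 48 1 [22. 22. 22.];
```

The block is tilted about 35° about gauge x, with its foot corner on the anvil tip. To recover, I'll grasp it along its own tilted axis, lift it, turn it upright and set it down at y≈0, well clear of the anvil.

```bash
cat >> h.py <<'E'
from scipy.spatial.transform import Rotation as Ro
def tilt(th): return (Ro.from_rotvec(-th*np.r_[NX,0])*Ro.from_euler('xyz',down(A))).as_euler('xyz')
E
python3 - <<'E'
from h import *
f=dict(np.load('/tmp/top.npz')); P=cloud(f); q=P[...,:2]-O; x=q@NX; y=q@D; z=P[...,2]
m=(abs(x)<.014)&(y>-.018)&(y<.017)&(z>.07)&(z<.12)
p=np.linalg.lstsq(np.c_[x[m],y[m],np.ones(m.sum())],z[m],rcond=None)[0]; th=np.arctan(-p[1]); print(p.round(4),np.degrees(th))
n=np.array([np.sin(th),np.cos(th)]); e=np.array([np.cos(th),-np.sin(th)])
ends=(-.022+.020)/2; T=np.array([ends,p[2]+p[1]*ends])
org=T-.06*n; print('org',org.round(4),'corner z',(org+.038*e).round(4),(org-.038*e).round(4))
X=lambda h:gw(-.0009,*(org+h*n)); o=tilt(th)
for h in(.04,.12,): print(robot.inverse_kinematics(X(h),o))
robot.goto(X(.13),o); st()
robot.move_straight(X(.04),vel=.08); st()
robot.grip(0,60); st()
c=np.array(X(.04))+np.r_[.015*D,.05]
robot.move_straight(list(c),vel=.08); st()
robot.goto(gw(0,0.0,.12),down(A)); st()
save(snap('side'),'s3.png',(280,150,400,340),3.2)
E
```

```text
[-0.0372 -0.6585  0.0908] 33.36449380044696
org [-0.034   0.0414] corner z [-0.0023  0.0205] [-0.0657  0.0623]
[-1.13289168  0.88106254  1.08070339  1.90101534 -0.26849144  1.04980918
 -0.28501727]
[-1.18467713  0.81544827  1.11559599  1.79456449 -0.20530533  1.21348671
 -0.340589  ]
t 12.06 tcp [0.5281 0.0919 0.1495] g -0.0008 0.0376 F [-0.21 -0.35  1.38] Fy -0.40 open 0.999 gf 0.0
t 13.33 tcp [0.5131 0.0451 0.075 ] g -0.0005 -0.0115 F [ 0.28 -0.25 -0.61] Fy -0.15 open 0.999 gf 0.0
t 13.92 tcp [0.513  0.045  0.0751] g -0.0006 -0.0117 F [0.42 2.89 4.14] Fy 2.88 open 0.355 gf 59.1
t 14.72 tcp [0.5169 0.0591 0.1245] g -0.0013 0.0029 F [-0.43  0.29 -2.77] Fy 0.14 open 0.354 gf 59.5
t 15.20 tcp [0.5162 0.0536 0.1207] g -0.0003 -0.0025 F [ 0.05  1.18 -2.87] Fy 1.14 open 0.351 gf 59.8
```

View pics/s3.png

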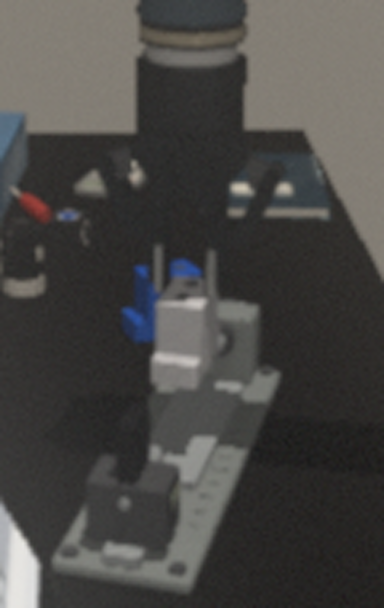

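The block is held upright over the plate, clear of the anvil. Setting it down now.

```bash
cat >> h.py <<'E'
def prof(f,ys):
    P=cloud(f); q=P[...,:2]-O; x=q@NX; y=q@D; z=P[...,2]
    for yy in ys:
        m=(abs(x)<.014)&(abs(y-yy)<.002)&(f['range_z']>0)&(z<.15)
        if m.sum(): print(round(yy*1000),int(np.median(z[m])*1000),end='; ')
    print()
def top(f):
    P=cloud(f); q=P[...,:2]-O; x=q@NX; y=q@D; z=P[...,2]
    m=(abs(x)<.04)&(y>-.09)&(y<.05)&(z>.07)&(z<.09)
    print(m.sum(),cv2.minAreaRect((np.c_[x[m],y[m]]*1000).astype(np.float32)),z[m].mean().round(4))
E
python3 - <<'E'
from h import *
robot.move_straight(gw(0,0,.07),vel=.08)
print(robot.move_straight(gw(0,0,.056),vel=.012,contact_N=4)); st()
robot.grip(.5); robot.grip(1.0); st()
robot.move_straight(gw(0,0,.15),vel=.12)
robot.goto(gw(0,.145,.16),down(A)); st()
f=snap('top'); prof(f,np.arange(-.1,.1,.004)); top(f)
E
```

```text
True
t 16.77 tcp [0.517  0.0551 0.0612] g 0.0001 -0.0008 F [ 1.07 -1.68  2.18] Fy -1.27 open 0.352 gf 61.2
t 17.56 tcp [0.5161 0.0557 0.0607] g -0.001 -0.0005 F [ 0.48 -0.74 -0.01] Fy -0.56 open 1.002 gf 0.0
t 19.08 tcp [0.5616 0.1941 0.159 ] g -0.0005 0.1452 F [-0.67 -0.6  -0.16] Fy -0.78 open 1.000 gf 0.0
-100 60; -96 57; -92 57; -88 56; -84 57; -80 57; -76 58; -72 59; -68 59; -64 21; -60 20; -56 19; -52 18; -48 19; -44 20; -40 21; -36 40; -32 39; -28 41; -24 78; -20 79; -16 80; -12 79; -8 80; -4 78; 0 80; 4 78; 8 80; 12 79; 16 80; 20 79; 24 77; 32 39; 36 40; 40 18; 44 20; 48 20; 52 20; 56 19; 60 20; 64 12; 68 20; 72 21; 76 21; 80 20; 84 20; 88 22; 92 23; 96 24; 
320 ((-0.36136817932128906, -0.40587615966796875), (52.25242233276367, 33.807952880859375), 89.74523162841797) 0.0797
```

Now the block stands upright at y≈0, x≈0, square, and released. Next I'll grip the fin and slide the jaw.

```bash
python3 - <<'E'
from h import *
robot.move_straight(gw(0,.1385,.086),vel=.08); st()
robot.grip(0,90); s=st()
q=np.array(s['tcp_pos'][:2])-O; X=q@NX
robot.move_straight(gw(X,.085,.086),vel=.05); st()
robot.move_straight(gw(X,.047,.086),vel=.03); st()
for y in np.arange(.045,.0375,-.001):
    robot.move_straight(gw(X,y,.086),vel=.008); st()
f=snap('top'); prof(f,np.arange(-.1,0,.004))
E
```

```text
t 20.21 tcp [0.5605 0.1877 0.0865] g 0.0004 0.1387 F [ 0.26 -0.54  0.57] Fy -0.43 open 0.997 gf 0.0
t 20.88 tcp [0.5608 0.1875 0.0865] g 0.0008 0.1386 F [ 1.12 -0.75  2.24] Fy -0.37 open 0.128 gf 88.2
t 22.10 tcp [0.5456 0.1405 0.0865] g 0.0008 0.0893 F [4.08 6.6  2.05] Fy 7.53 open 0.125 gf 88.5
t 23.52 tcp [0.5342 0.1054 0.0865] g 0.0008 0.0523 F [4.09 9.2  1.26] Fy 10.02 open 0.125 gf 88.4
t 23.92 tcp [0.5336 0.1036 0.0865] g 0.0008 0.0504 F [3.88 8.95 1.61] Fy 9.71 open 0.121 gf 88.4
t 24.19 tcp [0.5333 0.1027 0.0865] g 0.0009 0.0495 F [4.56 9.92 1.55] Fy 10.84 open 0.124 gf 88.4
t 24.47 tcp [0.533  0.1017 0.0865] g 0.0009 0.0484 F [4.28 8.99 1.22] Fy 9.87 open 0.127 gf 88.4
t 24.74 tcp [0.5327 0.1008 0.0865] g 0.0009 0.0475 F [4.26 8.93 1.18] Fy 9.80 open 0.125 gf 88.4
t 25.02 tcp [0.5323 0.0998 0.0865] g 0.0008 0.0465 F [4.15 9.15 1.15] Fy 9.98 open 0.124 gf 88.4
t 25.29 tcp [0.532  0.0989 0.0865] g 0.0008 0.0455 F [3.83 8.81 2.25] Fy 9.57 open 0.121 gf 88.4
t 25.57 tcp [0.5317 0.0979 0.0865] g 0.0009 0.0444 F [3.71 8.99 1.07] Fy 9.70 open 0.128 gf 88.4
t 25.84 tcp [0.5314 0.097  0.0865] g 0.0009 0.0435 F [3.69 9.37 1.36] Fy 10.05 open 0.125 gf 88.4
-100 59; -96 59; -92 58; -88 58; -84 59; -80 58; -76 59; -72 56; -68 58; -64 40; -60 40; -56 41; -52 78; -48 79; -44 80; -40 79; -36 80; -32 80; -28 79; -24 79; -20 80; -16 81; -12 79; -8 80; -4 79;
```

```bash
cat >> h.py <<'E'
def fy(k=6):
    v=[]
    for _ in range(k):
        s=robot.sense(); v.append(np.array(s['wrist_force'][:2])@D); robot.sleep(.02)
    y=(np.array(s['tcp_pos'][:2])-O)@D; print('t %.2f y %.2f F %.2f'%(s['t'],y*1000,np.mean(v)),round(np.std(v),2)); return y,np.mean(v)
E
python3 - <<'E'
from h import *
robot.move_straight(gw(.0008,.031,.086),vel=.015); fy()
for y in np.arange(.030,.020,-.001):
    robot.move_straight(gw(.0008,y,.086),vel=.008); a,F=fy()
    if F>12.3: break
f=snap('top'); prof(f,np.arange(-.08,0,.004))
E
```

```text
t 26.59 y 36.18 F 9.46 0.28
t 26.97 y 35.38 F 9.97 0.41
t 27.34 y 34.43 F 9.68 0.59
t 27.72 y 33.49 F 10.26 0.32
t 28.09 y 32.70 F 11.25 0.43
t 28.47 y 31.96 F 11.09 0.38
t 28.84 y 31.28 F 11.99 0.43
t 29.22 y 30.55 F 12.59 0.1
-80 57; -76 54; -72 59; -68 57; -64 77; -60 79; -56 79; -52 80; -48 79; -44 79; -40 80; -36 79; -32 79; -28 79; -24 79; -20 80; -16 80; -12 79; -8 60; -4 56;
```

```bash
python3 - <<'E'
from h import *
for y in (.0232,.0224):
    robot.move_straight(gw(.0008,y,.086),vel=.008); a,F=fy()
robot.move_straight(gw(.0008,a,.086),vel=.02); fy()
robot.grip(1.0); st()
robot.move_straight(gw(.0008,a,.17),vel=.12)
robot.goto(gw(0,.2,.22),down(A)); st()
f=snap('top'); prof(f,np.arange(-.08,.06,.004)); top(f)
P=cloud(f); q=P[...,:2]-O; x=q@NX; y=q@D; z=P[...,2]; m=(z>.09)&(z<.118)&(abs(x)<.02)&(abs(y-.03)<.04)
print('fin',cv2.minAreaRect((np.c_[x[m],y[m]]*1000).astype(np.float32)))
save(f,'t3.png',(210,200,340,300),6)
E
```

```text
t 29.62 y 30.01 F 13.27 0.53
t 29.97 y 29.45 F 13.17 0.52
t 30.57 y 29.44 F 1.23 0.23
t 31.29 tcp [0.527  0.0836 0.086 ] g 0.0008 0.0294 F [-0.26 -0.12 -0.73] Fy -0.20 open 1.003 gf 0.0
t 32.88 tcp [0.5786 0.245  0.2191] g -0.0001 0.1988 F [-0.09  0.29  0.54] Fy 0.25 open 1.001 gf 0.0
-80 57; -76 60; -72 57; -68 59; -64 74; -60 79; -56 79; -52 79; -48 80; -44 79; -40 79; -36 79; -32 78; -28 81; -24 79; -20 79; -16 80; -12 78; -8 58; -4 57; 0 58; 4 60; 8 57; 12 68; 16 92; 20 105; 24 106; 28 105; 32 108; 36 104; 40 105; 44 103; 48 69; 56 22; 
368 ((-1.1453990936279297, -14.705902099609375), (51.791893005371094, 119.22053527832031), 0.42655882239341736) 0.0788
fin ((0.33785438537597656, 29.82563591003418), (35.32963562011719, 15.411121368408203), 89.2325668334961)
```

View pics/t3.png

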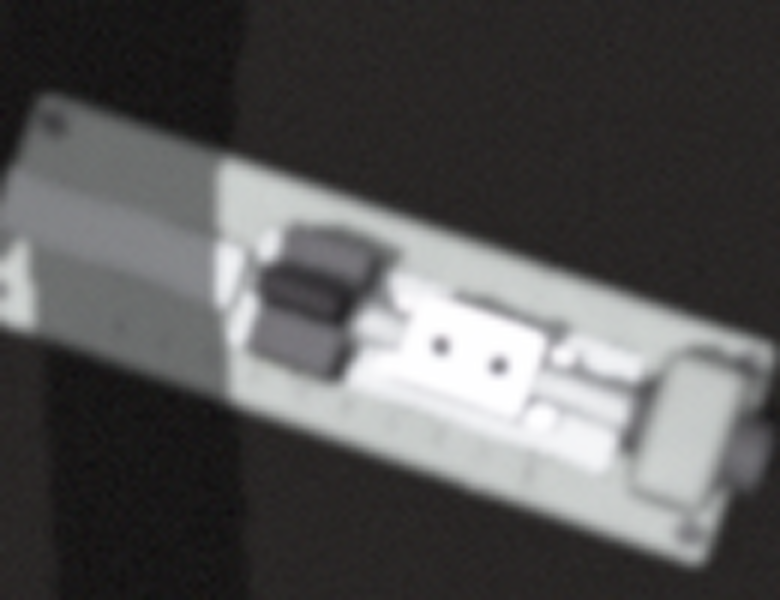

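The picture shows the step closed between the feeler (375,330) and the anvil (540,370), with the block square. Force (about 3.8 mm) and geometry (about 3.6 mm) agree on the feeler press, so I'm handing it in.

```bash
python3 -c "
from h import *
print(robot.close_job())"
```

```text
the job is handed in; nothing more can be done
None
```

I handed the job in at about 33 s with the block upright, square and bedded on the anvil, and the feeler pressed in about 3.7 mm by force and geometry; on the first set-down the foot landed on the anvil and the block was left tilted, so I re-gripped it and placed it cleanly, and the judge's verdict was not shown.

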